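Mount a bearing cover on the inclined deburring spindle and tug-test it

TASK

Mount the round bearing cover, boss outward, on the inclined deburring stand: put it over the stand's pilot, turn it under light pressure until its four bolt holes find the studs, and push it fully home so that both spring keepers snap over its rim. Then, before anyone puts a grinder to it, pull it straight outward by its boss with about 10 N to prove that the keepers hold it, and let go, leaving it mounted. Leave the other things on the bench where they are.

Things in the scene. Friction and masses are not known exactly. Their poses are not given: they have to be found in the camera images.
- cover: loose round bearing cover, bare cast aluminium, 0.3 to 0.5 kg, lying boss up. Flange 120 mm diameter, 8 mm thick, flat below; four equal 10 mm bolt holes 90 degrees apart, 48 mm from the centre (all four positions fit). Blind centre bore from below: 26 mm diameter, 40 mm deep. Origin: centre of the underside; z out of the boss; x and y each through two bolt holes.
- boss_top (a point): centre of the top of the cover's boss, 47 mm above its underside. The boss is plain and round, 36 mm diameter, with a small fillet at the flange. It is the place to grip, best with the fingertips 24 to 27 mm above the underside, so that they stay above the stud ends when the cover is seated.
- head: fixed head of the grey inclined stand (foot 130 x 150 mm, turned somewhat to the left). Origin: centre of the round steel seat face, 106 mm diameter, about 104 mm above the bench. z: along the spindle axis, outward and up, leaning 25 degrees from vertical towards the front left of the bench. y: level, towards the left keeper.
- pilot_top (a point): centre of the end of the centre pilot that stands on the seat face: 24 mm diameter, 32 mm high, nose tapered to 16 mm over the last 5 mm. Pilot, face and studs are one spindle. A stiff brake holds it: it turns only under about 0.8 N m, so under light pressure (5 to 10 N) the cover slides round over the stud ends, while hard pressure drags the spindle along.
- stud_level (a point): point on the spindle axis at the height of the stud ends, 22 mm over the face. Four steel studs, 8 mm diameter, ends chamfered 1.5 mm, 90 degrees apart, 48 mm from the axis. Their angle about the axis is random and not reported: look, or feel through the cover. Seated, they stand 14 mm out of the flange, 26 mm beside the boss: do not open the fingers wide before they are above them.
- keeper_left: spring keeper on the left (+y) side of the head: steel hook, 14 mm wide, hinged outward against a spring; does not turn with the spindle. Origin on its pivot, 58 mm from the axis and 14 mm below the seat face; axes as the head's. Closed, the hook reaches in to 56 mm from the axis, its flat underside 9.5 mm over the face: 1.5 mm play over the seated flange. 45 degree lead-in slope on top, up to 17 mm over the face.
- keeper_right: spring keeper on the right (-y) side of the head: steel hook, 14 mm wide, hinged outward against a spring; does not turn with the spindle. Origin on its pivot, 58 mm from the axis and 14 mm below the seat face; axes as the head's. The coming rim spreads both, from 15 mm above the face on (10 to 15 N push for the two); they snap back by themselves in the last millimetre and then hold against a pull of over 20 N.
- mallet: bystander: wooden-handled mallet, 279 x 96 x 34 mm, lying at the back right; origin under its centre
- swarf_brush: bystander: flat bench brush, 229 x 64 x 12 mm, lying along the front edge; origin under its centre
- abrasive_stone: bystander: two-layer dressing stone, 100 x 24 x 22 mm, lying at the front left; origin under its centre
- file_half_round: bystander: file with handle, 280 x 28 x 25 mm, lying along the left edge; origin under its centre. In front of it, at the front left corner of the bench (x 0.33, y 0.46), stands a tall 30 mm guard post; the guard's narrow clear door leaf stands at the front right corner (x 0.33, y below -0.30); between them the front is open above a sill 50 mm high
- paste_tin: bystander: round tin, 67 mm diameter, 37 mm high, at the right edge; origin under its centre
- oil_can: bystander: small oil can with a thin bent spout, 72 x 92 x 186 mm, standing at the back left; origin under its centre
- cover_casting_1: bystander: small four-cornered die-cast cover, 65 x 91 x 28 mm, behind between stand and mallet; origin under its centre
- marker: bystander: paint marker, 128 x 17 x 16 mm, lying at the front middle; origin under its centre

How it is judged (in metres and radians):
On the way, in this order (a step that is already met when the one before it is completed fails the run):
1. the cover is fully home on the seat face, studs through its holes, under the keepers (within 1.2 mm of the face) (z of cover in the frame of head between -0.003 and 0.0012 m and x of cover in the frame of head between -0.003 and 0.003 m and y of cover in the frame of head between -0.003 and 0.003 m and angle between the z axis of cover and the z axis of head, either way round below 0.06 rad), for 0.1 s.
2. the seated cover is pulled outward so that a keeper holds it back with more than 2.5 N, and it stays mounted (z of cover in the frame of head between -0.003 and 0.003 m and x of cover in the frame of head between -0.003 and 0.003 m and y of cover in the frame of head between -0.003 and 0.003 m and angle between the z axis of cover and the z axis of head, either way round below 0.06 rad and contact force between any of keeper_left, keeper_right and cover above 2.5 N), for 0.15 s.
At the end, for the whole second after the job is handed in: the cover sits on the spindle, on centre within 3 mm, square within 0.06 rad and no more than 2.5 mm off the seat face (the keepers' play is 1.5 mm), released and at rest (z of cover in the frame of head between -0.003 and 0.0025 m and x of cover in the frame of head between -0.003 and 0.003 m and y of cover in the frame of head between -0.003 and 0.003 m and angle between the z axis of cover and the z axis of head, either way round below 0.06 rad and linear speed of cover below 0.02 m/s and angular speed of cover below 0.2 rad/s); the robot touches nothing.
It fails at once if one of the other things on the bench is moved by more than 30 mm (distance of any of mallet, swarf_brush, abrasive_stone, file_half_round, paste_tin, oil_can, cover_casting_1, marker from where it was at the start of the episode above 0.03 m).
It also fails if it takes over 67 s, if anything falls off the work surface, if the arm or the gripper's body presses on something with over 40 N, if the wrist force passes 120 N, or if a joint passes its speed limit or range.

ROBOT

A 7-joint arm with a two-finger parallel gripper is mounted at the origin on a cart in front of the work surface, level with it; the furniture and walls round the work are solid. World frame = base frame: x ahead of the robot, y to its left, z up, the work surface at z = 0. Lengths are in m, angles in degrees, forces in N, time in s.
With the tool pointing down it reaches from about 0.425 to 1.025 m from the base axis. Payload 9.4 kg.
Tool frame: the origin (TCP) lies at the very end of the fingers, on their centre line; the grasp point (between the pads) lies 19 mm behind it; z points along the fingers, y is the direction in which the jaws open and shut (so a half turn about z gives the same grasp; the last joint's range is limited). The gripper opens to 93 mm and grips with 3 to 60 N. Pads are 15 mm wide; open, the fingers measure 128 mm over their backs; the gripper's body (75 mm by 188 mm) begins 65 mm behind the grasp point.
Start: joints at [-78.02, 34.337, -0.143, 91.639, 0.103, 54.024, -4.572], TCP at [0.204, 0.696, 0.219] pointing down, gripper open.
Joint ranges: [-147.43, 147.43], [-19.82, 112.94], [-74.19, 73.91], [6.32, 146.72], [-59.91, 239.91], [6.04, 106.73], [-150.56, 150.56]. Speed limits (degrees/s): [127.2, 127.2, 172.46, 172.46, 180, 180, 180].

INTERFACE

Orientations are given as a 3x3 rotation matrix whose columns are the frame's x, y, z axes.
In Python, from rig import manip gives the robot as it stands.
- The arm moves only by the tool send_rows, never from a script. Its argument "moves" is a list of rows, each a list of 5 numbers: the shift along the tool's x, y, z in mm, then the turn about the tool's z in rad, then the opening, from 0 (shut) to 1 (fully open). In form: [[x, y, z, spin, claw], ...]. A call has 1 to 10 rows; each row is the pose to reach, as a shift and turn from the pose commanded when the call began, along the tool's axes at that moment; what a row does not reach only later rows make up. A row lasts 1/12 s, in which the tool goes at most 41.7 mm and 7.16 degrees, less where a joint would pass 70% of its speed; a pose out of reach is approached as far as the arm can. A call with a gripper value outside its range is refused whole. The fingers move at their own pace and stop on an object; "force" is the grip in N (left out, the last holds). Time passes only in rows, so rows that repeat a pose let the fingers close. It gives the time, the measured TCP pose, the force and the opening at its end, in the units of the state.
- manip.get_state(): the state, without advancing time (a new reading comes with each control period).
- manip.get_image(name): name is "side" or "top" or "wrist"; returns a dict with "pixels" (480x640x3 uint8, blue, green, red), "K" (3x3 intrinsics, pixels), "cam_to_world" (4x4, takes a point from camera to world coordinates). Camera axes: x right, y down, z forward; pixel columns grow to the right and rows downward; lengths in m; the calibration is good to about 2 mm. A picture is of the moment at which its call begins. There is no depth.
- manip.job_done(): hands the job in, once; it reports no verdict.
The state is a dict: "t": time; "q": joint angles; "qd": joint speeds; "effort": joint torques, N m; "ee_pos": TCP position; "tool_rot": TCP orientation; "force": force on the tool from outside, world axes, zero at the start; "torque": the same for the moment, N m; "width": finger opening in m.
Only numpy, scipy, OpenCV 4.12 (cv2) and the standard library are available. Lean on these libraries where they do the work, as an engineer would, in place of code of your own. Each camera call takes 0.05 s, during which the arm holds its last target. There are 200 camera calls.

## Working session

There is one attempt and no reset: what is moved stays moved. The work goes in short steps, Python scripts to look and compute and a tool call to move; the robot and the scene stay as the last step left them, time stands still between calls to the robot, and variables do not carry over. Pictures are saved under pics/ and viewed, about 8 in all and at most 12, crops included, and the job is handed in when it is done.

Besides the shell and the picture viewer there is one more tool, called after ">>>" by a JSON object that holds its "op" and its "data", one argument or row to a line. send_rows: Moves the arm, as the interface text tells. Its arguments: {"type":"object","properties":{"moves":{"type":"array","items":{"type":"array","items":{"type":"number"}}},"force":{"type":"number"}},"required":["moves"]}

```bash
ls; mkdir -p pics
python3 - <<'E'
from rig import manip
import cv2,numpy as np,pickle
s=manip.get_state();print({k:np.round(v,4).tolist() for k,v in s.items()})
for n in ["side","top","wrist"]:
    d=manip.get_image(n);cv2.imwrite(f"pics/{n}0.png",d["pixels"]);pickle.dump(d,open(f"pics/{n}0.pkl","wb"))
    print(n,np.round(d["K"],1).tolist(),np.round(d["cam_to_world"],4).tolist())
E
```

```text
pics
{'t': 0.0, 'q': [-78.0203, 34.385, -0.1467, 91.6802, 0.1039, 54.0235, -4.574], 'qd': [-0.0054, 0.0042, -0.0576, -0.0374, 0.0813, -0.0731, -0.0354], 'effort': [-0.0001, -76.5062, 1.4974, -25.2331, -0.0524, 0.0173, 0.0002], 'ee_pos': [0.2043, 0.6951, 0.2178], 'tool_rot': [[-0.9595, 0.2819, -0.0003], [0.2819, 0.9595, -0.0015], [-0.0001, -0.0015, -1.0]], 'force': [-0.9062, -0.1723, -0.0433], 'torque': [-0.0543, -0.0432, 0.0241], 'width': 0.0932}
side [[494.5, 0.0, 312.8], [0.0, 494.5, 245.0], [0.0, 0.0, 1.0]] [[-0.9998, 0.0121, 0.0158, 0.5399], [-0.0085, 0.4557, -0.8901, 0.9557], [-0.0179, -0.8901, -0.4555, 0.5991], [0.0, 0.0, 0.0, 1.0]]
top [[494.5, 0.0, 321.2], [0.0, 494.5, 235.1], [0.0, 0.0, 1.0]] [[0.0015, -0.9952, 0.0977, 0.4105], [-1.0, -0.0009, 0.0059, 0.0137], [-0.0058, -0.0977, -0.9952, 1.4792], [0.0, 0.0, 0.0, 1.0]]
wrist [[368.6, 0.0, 319.3], [0.0, 368.6, 239.0], [0.0, 0.0, 1.0]] [[0.282, 0.9178, 0.2796, 0.1252], [0.9594, -0.2695, -0.0829, 0.7179], [-0.0007, 0.2916, -0.9565, 0.3841], [0.0, 0.0, 0.0, 1.0]]
```

View pics/top0.png

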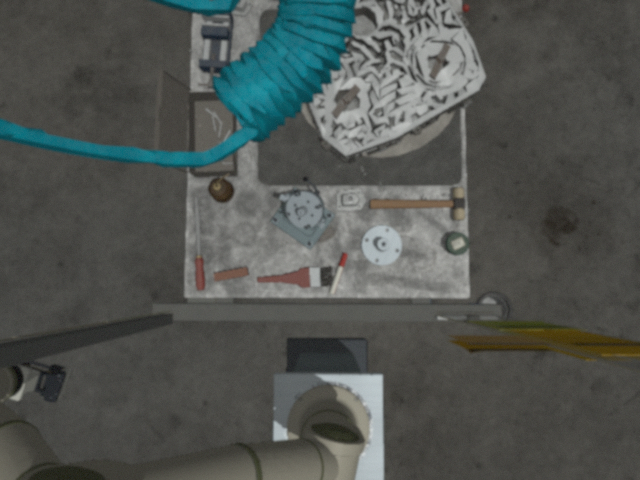

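View pics/side0.png

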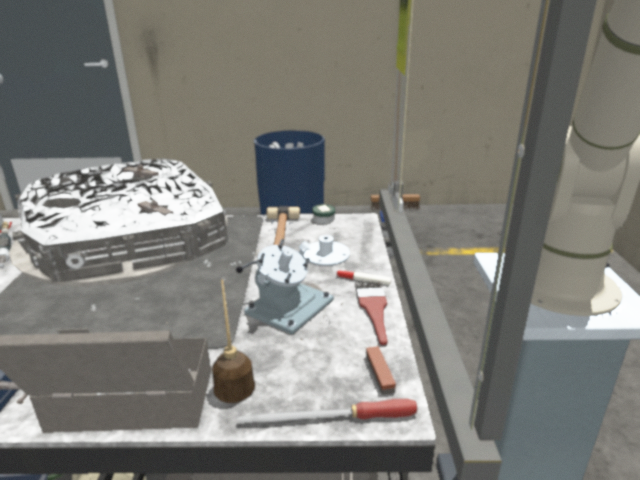

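The top view shows the cover at about (381,243), the stand head at about (302,211), and the oil can behind to its left. The side view shows the cover at (325,247), the head at (283,265) and the guard post at right. The arm starts left of the post, so I'll retract before swinging past it.

```bash
cat > h.py <<'E'
from rig import manip
import cv2,numpy as np,pickle
def snap(n,tag):
    d=manip.get_image(n);cv2.imwrite(f"pics/{n}{tag}.png",d["pixels"]);pickle.dump(d,open(f"pics/{n}{tag}.pkl","wb"));return d
def load(f): return pickle.load(open(f"pics/{f}.pkl","rb"))
def ray(d,uv):
    T=np.array(d["cam_to_world"]);v=T[:3,:3]@np.linalg.solve(d["K"],[*uv,1]);return T[:3,3],v/np.linalg.norm(v)
def onz(d,uv,z):
    o,v=ray(d,uv);return o+v*(z-o[2])/v[2]
def onplane(d,uv,p,n):
    o,v=ray(d,uv);return o+v*(np.dot(n,np.subtract(p,o))/np.dot(n,v))
def tri(obs):
    A=np.zeros((3,3));b=np.zeros(3)
    for d,uv in obs:
        o,v=ray(d,uv);P=np.eye(3)-np.outer(v,v);A+=P;b+=P@o
    x=np.linalg.solve(A,b);return x,[np.linalg.norm((np.eye(3)-np.outer(ray(d,u)[1],ray(d,u)[1]))@(x-ray(d,u)[0])) for d,u in obs]
def proj(d,p):
    T=np.array(d["cam_to_world"]);c=T[:3,:3].T@(np.asarray(p)-T[:3,3]);k=d["K"]@c;return k[:2]/k[2]
def st():
    s=manip.get_state();print({k:np.round(s[k],3).tolist() for k in("t","q","ee_pos","tool_rot","force","torque","width")});return s
E
python3 - <<'E'
from h import *
t,s=load("top0"),load("side0")
print("cover",onz(t,(381,243),.047),tri([(t,(381,243)),(s,(325,238))]))
print("head",onz(t,(302,211),.13),tri([(t,(302,211)),(s,(286,252))]))
E
```

```text
cover [ 0.52820977 -0.15145168  0.047     ] (array([ 0.52829765, -0.15092833,  0.05180553]), [np.float64(0.00048197007846996595), np.float64(0.00048197007847007443)])
head [0.60960889 0.07471085 0.13      ] (array([0.60954783, 0.07458264, 0.13289674]), [np.float64(0.0003625370066372965), np.float64(0.00036253700663726237)])
```

>>> {"op": "send_rows", "data": {
  "moves": [
    [0,-29,0,-0.12,1],
    [0,-58,0,-0.24,1],
    [0,-87,0,-0.36,1],
    [0,-116,0,-0.48,1],
    [0,-145,0,-0.6,1],
    [0,-174,0,-0.72,1],
    [0,-203,0,-0.84,1],
    [0,-232,0,-0.96,1],
    [0,-260,0,-1.08,1],
    [0,-280,0,-1.2,1]
  ]
}}

```text
t: 0.98
ee_pos: [0.1249, 0.4242, 0.2185]
tool_rot: [[-0.606, -0.796, 0.0], [-0.796, 0.606, -0.001], [0.001, -0.001, -1.0]]
force: [0.3, 0.2, 0.1]
width: 0.0931
```

```bash
cat >> h.py <<'E'
def rows(W,S,claw,s=None):
    s=s or manip.get_state();R=np.array(s["tool_rot"]);p=np.array(s["ee_pos"])
    print([[*np.round(R.T@(np.array(w)-p)*1000,0).astype(int).tolist(),round(float(a),2),claw] for w,a in zip(W,S)])
E
python3 - <<'E'
from h import *
a=np.radians(np.linspace(73.6,23,11)[1:])
rows([[.44*np.cos(x),.44*np.sin(x),.2185] for x in a],np.linspace(.05,.5,10),1)
E
```

```text
[[-10, -38, 0, 0.05, 1], [-19, -75, 0, 0.1, 1], [-25, -114, 0, 0.15, 1], [-27, -153, 0, 0.2, 1], [-25, -191, 0, 0.25, 1], [-21, -230, 0, 0.3, 1], [-13, -268, 0, 0.35, 1], [-1, -305, 0, 0.4, 1], [13, -341, 0, 0.45, 1], [31, -376, 0, 0.5, 1]]
```

>>> {"op": "send_rows", "data": {
  "moves": [
    [-10,-38,0,0.05,1],
    [-19,-75,0,0.1,1],
    [-25,-114,0,0.15,1],
    [-27,-153,0,0.2,1],
    [-25,-191,0,0.25,1],
    [-21,-230,0,0.3,1],
    [-13,-268,0,0.35,1],
    [-1,-305,0,0.4,1],
    [13,-341,0,0.45,1],
    [31,-376,0,0.5,1]
  ]
}}

```text
t: 1.82
ee_pos: [0.4057, 0.1715, 0.2187]
tool_rot: [[-0.916, -0.4, 0.001], [-0.4, 0.916, 0.0], [-0.001, 0.0, -1.0]]
force: [0.4, 0.3, 0.2]
width: 0.0927
```

Run:
```python
from h import *
s=st();p=s["ee_pos"]
W=np.linspace(p,[.50,.03,.25],6)[1:]
rows(W,[.1,.2,.3,.4,.4],1,s)
```

```text
{'t': 1.817, 'q': [-24.554, 15.133, -7.138, 127.164, 3.034, 37.806, 79.748], 'ee_pos': [0.406, 0.171, 0.219], 'tool_rot': [[-0.916, -0.4, 0.001], [-0.4, 0.916, 0.0], [-0.001, 0.0, -1.0]], 'force': [0.404, 0.26, 0.172], 'torque': [0.129, -0.03, 0.04], 'width': 0.093}
[[-6, -33, -6, 0.1, 1], [-12, -67, -13, 0.2, 1], [-18, -100, -19, 0.3, 1], [-24, -134, -25, 0.4, 1], [-30, -167, -31, 0.4, 1]]
```

>>> {"op": "send_rows", "data": {
  "moves": [
    [-6,-33,-6,0.1,1],
    [-12,-67,-13,0.2,1],
    [-18,-100,-19,0.3,1],
    [-24,-134,-25,0.4,1],
    [-30,-167,-31,0.4,1],
    [-30,-167,-31,0.4,1],
    [-30,-167,-31,0.4,1]
  ]
}}

```text
t: 2.4
ee_pos: [0.4996, 0.0306, 0.2496]
tool_rot: [[-1.0, -0.011, 0.0], [-0.011, 1.0, -0.0], [-0.0, -0.0, -1.0]]
force: [0.2, 0.9, -0.3]
width: 0.0928
```

Run:
```python
from h import *
s=st();snap("wrist","1");p=s["ee_pos"]
rows(np.linspace(p,[.50,-.10,.25],5)[1:],[0]*4,1,s)
```

```text
{'t': 2.4, 'q': [-11.379, 16.693, 1.744, 118.647, -0.685, 44.647, 81.411], 'ee_pos': [0.5, 0.031, 0.25], 'tool_rot': [[-1.0, -0.011, 0.0], [-0.011, 1.0, -0.0], [-0.0, -0.0, -1.0]], 'force': [0.155, 0.912, -0.29], 'torque': [0.049, 0.015, 0.039], 'width': 0.093}
[[0, -33, 0, 0.0, 1], [1, -65, 0, 0.0, 1], [1, -98, 0, 0.0, 1], [1, -131, 0, 0.0, 1]]
```

View pics/wrist1.png

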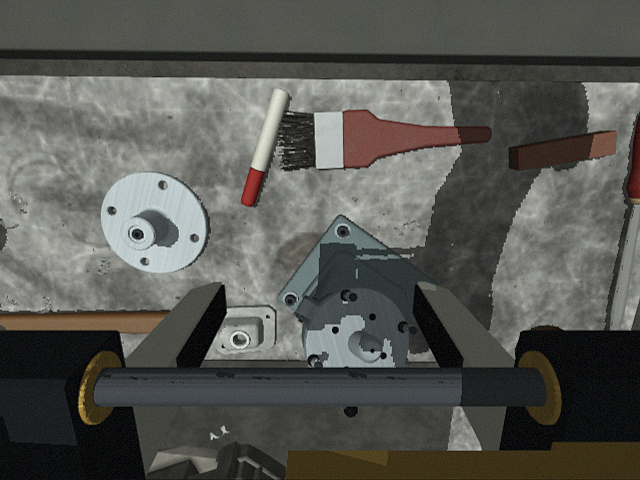

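The wrist view shows the cover at (155,222) with holes at (163,184), (194,238), (144,261) and (111,211). The head at about (355,330) is partly hidden by the gripper bar. I'll move forward for a clear view of the head from two places.

>>> {"op": "send_rows", "data": {
  "moves": [
    [-30,7,-5,0,1],
    [-60,13,-10,0,1],
    [-90,20,-10,0,1],
    [-90,20,-10,0,1],
    [-90,20,-10,0,1]
  ]
}}

```text
t: 2.87
ee_pos: [0.5886, 0.0555, 0.2587]
tool_rot: [[-1.0, -0.017, -0.001], [-0.017, 1.0, 0.0], [0.001, 0.0, -1.0]]
force: [-0.6, 0.0, -0.4]
width: 0.093
```

Run:
```python
from h import *
s=st();snap("wrist","2")
```

```text
{'t': 2.867, 'q': [-12.203, 22.618, 1.864, 107.2, -0.98, 50.276, 81.133], 'ee_pos': [0.589, 0.056, 0.259], 'tool_rot': [[-1.0, -0.017, -0.001], [-0.017, 1.0, 0.0], [0.001, 0.0, -1.0]], 'force': [-0.554, 0.004, -0.441], 'torque': [-0.011, 0.04, 0.029], 'width': 0.093}
```

>>> {"op": "send_rows", "data": {
  "moves": [
    [0,-35,0,0,1],
    [0,-70,0,0,1],
    [0,-100,0,0,1],
    [0,-100,0,0,1],
    [0,-100,0,0,1]
  ]
}}

```text
t: 3.33
ee_pos: [0.5885, -0.0482, 0.2597]
tool_rot: [[-1.0, -0.011, -0.001], [-0.011, 1.0, -0.0], [0.001, -0.0, -1.0]]
force: [-0.5, 0.5, -2.0]
width: 0.0932
```

Run:
```python
from h import *
s=st();snap("wrist","3")
a=load("wrist2")["pixels"];b=load("wrist3")["pixels"]
C=[(0.61,0.075,.13)]
ims=[]
for n in("wrist2","wrist3"):
    d=load(n);u=proj(d,C[0]).astype(int);print(n,u)
    x0=int(np.clip(u[0]-100,0,440));y0=int(np.clip(u[1]-100,0,280))
    print(x0,y0);ims.append(cv2.resize(d["pixels"][y0:y0+200,x0:x0+200],(400,400),interpolation=cv2.INTER_CUBIC))
cv2.imwrite("pics/c23.png",np.hstack(ims))
```

```text
{'t': 3.333, 'q': [-2.938, 22.496, 2.925, 107.294, -1.432, 50.3, 91.323], 'ee_pos': [0.588, -0.048, 0.26], 'tool_rot': [[-1.0, -0.011, -0.001], [-0.011, 1.0, -0.0], [0.001, -0.0, -1.0]], 'force': [-0.467, 0.495, -1.984], 'torque': [0.115, -0.037, -0.013], 'width': 0.093}
wrist2 [342 255]
242 155
wrist3 [463 256]
363 156
```

View pics/c23.png

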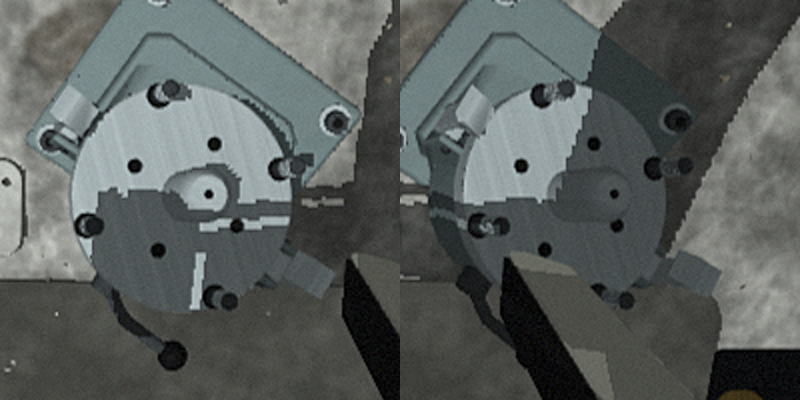

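View pics/wrist3.png

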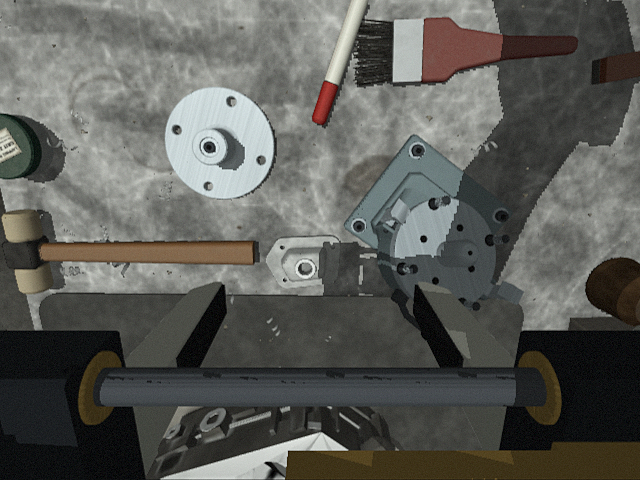

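The zoomed views show the pilot end at (346,252) in wrist2 and (470,253) in wrist3. The four stud ends and both keepers are visible, with the left keeper at lower right. The cover's boss top is at (209,147) in wrist3. Now I'll fit the models.

```bash
cat > fit.py <<'E'
from h import *
from scipy.optimize import least_squares
def frame(az,lean=np.radians(25)):
    y=np.array([np.cos(az),np.sin(az),0]);h=np.array([-np.sin(az),np.cos(az),0]) # z leans toward h
    z=np.sin(lean)*h+np.cos(lean)*np.array([0,0,1]);return np.column_stack([np.cross(y,z),y,z])
A=lambda t,r,z:np.array([r*np.cos(t),r*np.sin(t),z])
def dark(d,uv,w=5):
    u,v=np.round(uv).astype(int);g=cv2.cvtColor(d["pixels"],cv2.COLOR_BGR2GRAY).astype(float)[v-w:v+w+1,u-w:u+w+1]
    m=np.clip(np.percentile(g,70)-g-25,0,None);yy,xx=np.mgrid[-w:w+1,-w:w+1];return np.array([u+(m*xx).sum()/m.sum(),v+(m*yy).sum()/m.sum()])
if __name__=="__main__":
    w1,w2,w3=load("wrist1"),load("wrist2"),load("wrist3")
    # cover
    H={1:[(163,184),(194,238),(144,261),(111,211)],3:[(231,101),(261,160),(208,186),(177,130)]}
    H={k:[dark({1:w1,3:w3}[k],u) for u in v] for k,v in H.items()};print(H)
    P=[np.concatenate([tri([(w1,H[1][i]),(w3,H[3][i])])[0]]) for i in range(4)];print(np.round(P,4))
    print("boss",tri([(w1,(137,234)),(w3,(209,147))]))
    def r(p):
        o=[]
        for d,k in((w1,1),(w3,3)):
            for i in range(4):
                q=p[:3]+A(p[3]+i*np.pi/2*p4,.048,0);o.append(proj(d,q)-H[k][i])
        return np.ravel(o)
    for p4 in(1,-1):
        for a0 in(0,.8,1.6,2.4,-.8,-1.6,-2.4,3.1):
            f=least_squares(r,[.528,-.15,.008,a0])
            if f.cost<60: print("cover",p4,np.round(f.x,4),np.degrees(f.x[3])%90,f.cost)
    # head
    obs=[(w2,(346,252),None,32),(w3,(470,253),None,32)]
    S2={0:(328.5,199),1:(390.5,236.5),2:(356,305.5)};S3={0:(446,200),1:(504.5,238.5),2:(476,305.5),3:(411.5,269)}
    obs+=[(w2,u,k,22) for k,u in S2.items()]+[(w3,u,k,22) for k,u in S3.items()]
    def pt(p,k,z,sg):
        R=frame(p[3]);return p[:3]+R@(np.array([0,0,z/1e3]) if k is None else A(p[4]+sg*k*np.pi/2,.048,z/1e3))
    best=None
    for sg in(1,-1):
        for a0 in np.arange(0,6.28,.5):
            g=lambda p:np.ravel([proj(d,pt(p,k,z,sg))-u for d,u,k,z in obs])
            f=least_squares(g,[.61,.075,.104,.96,a0],loss="soft_l1",f_scale=2)
            if best is None or f.cost<best[0].cost: best=(f,sg)
    f,sg=best;p=f.x;print("head",sg,np.round(p,4),"az",np.degrees(p[3]),"spin",np.degrees(p[4])%90,f.cost)
    print(np.round(g(p).reshape(-1,2),1) if sg==-1 else "",np.round(frame(p[3]),3).tolist())
    np.save("head.npy",p)
    ims=[]
    for d,x0,y0 in((w2,242,155),(w3,363,156)):
        im=cv2.resize(d["pixels"][y0:y0+200,x0:x0+200],(400,400),interpolation=cv2.INTER_CUBIC)
        D=lambda q:tuple(int(v) for v in (proj(d,q)-[x0,y0]+.5)*2)
        R=frame(p[3])
        for i in range(4):
            for z,c in((.022,(0,0,255)),(0,(0,255,0))):
                q=[D(p[:3]+R@(A(p[4]+i*np.pi/2,.048,z)+A(t,.004,0))) for t in np.linspace(0,6.28,20)]
                cv2.polylines(im,[np.array(q)],True,c,1)
        for rr,z,c in((.053,0,(255,0,0)),(.008,.032,(0,0,255))):
            cv2.polylines(im,[np.array([D(p[:3]+R@A(t,rr,z)) for t in np.linspace(0,6.28,60)])],True,c,1)
        for s in(1,-1): cv2.polylines(im,[np.array([D(p[:3]+R@np.array(v)) for v in((-.007,s*.056,.0095),(.007,s*.056,.0095),(.007,s*.063,.017),(-.007,s*.063,.017))])],True,(0,255,255),1)
        ims.append(im)
    cv2.imwrite("pics/fit.png",np.hstack(ims))
E
python3 fit.py
```

```text
{1: [array([161.31541219, 184.43138761]), array([193.69706565, 237.55731476]), array([143.6426618 , 261.06814038]), array([111.07549283, 210.13418459])], 3: [array([229.41747573, 100.38349515]), array([260.14766147, 159.70512249]), array([206.60563035, 185.43182375]), array([175.94065217, 128.99282609])]}
[[ 0.4803 -0.145   0.0076]
 [ 0.5419 -0.1148  0.0066]
 [ 0.5714 -0.1766  0.0068]
 [ 0.5101 -0.2049  0.0078]]
boss (array([ 0.5264869 , -0.1593489 ,  0.04673662]), [np.float64(0.00010106102793284325), np.float64(0.00010106102793278663)])
cover -1 [ 0.5259 -0.1604  0.0073  2.8086] 70.91983528663044 0.8095926182882853
cover -1 [ 0.5259 -0.1604  0.0073  2.8086] 70.91983528688354 0.8095926182883163
cover -1 [ 0.5259 -0.1604  0.0073  2.8086] 70.91983528698907 0.8095926182883266
cover -1 [ 0.5259 -0.1604  0.0073  2.8086] 70.91983528493034 0.8095926182882858
cover -1 [ 0.5259 -0.1604  0.0073 -3.4746] 70.91983524807264 0.8095926182882985
cover -1 [ 0.5259 -0.1604  0.0073 -3.4746] 70.91983527851511 0.8095926182882902
cover -1 [ 0.5259 -0.1604  0.0073 -3.4746] 70.91983529477088 0.8095926182883042
cover -1 [ 0.5259 -0.1604  0.0073  2.8086] 70.91983528389042 0.8095926182883129
head -1 [0.6175 0.07   0.1019 0.9371 4.0243] az 53.69405961187457 spin 50.57782048540267 4.985707551995281
[[-0.2 -0.1]
 [-1.6 -0.3]
 [-1.1 -0.1]
 [ 0.1  1.4]
 [ 0.7 -0.2]
 [ 0.3 -0.1]
 [ 0.3 -0.1]
 [-0.3  0.3]
 [ 2.1 -0.3]] [[0.73, 0.592, -0.341], [-0.537, 0.806, 0.25], [0.423, 0.0, 0.906]]
```

View pics/fit.png

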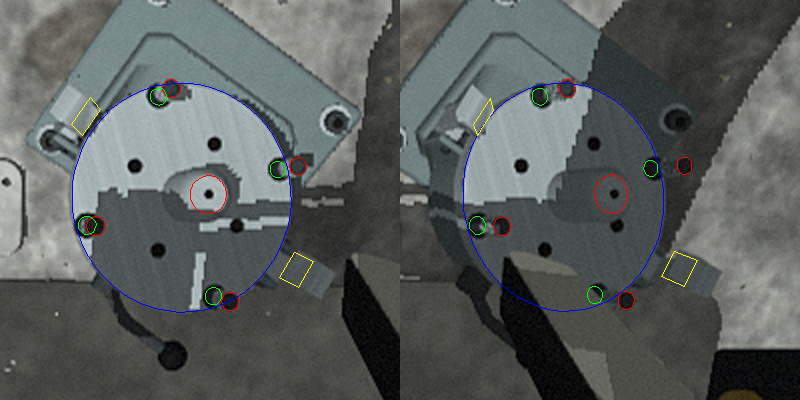

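The overlay matches pilot, studs, face and keepers to within a pixel or two. Moves can't tilt the tool, so I'll grip with the jaw axis level, tilt the cover in the fingers against the pilot nose, and pre-set its hole angle at the grasp.

Run:
```python
from h import *
s=st();p=np.array(s["ee_pos"]);R=np.array(s["tool_rot"])
az=np.degrees(np.arctan2(R[1,1],R[0,1]));print("spin",np.radians(az-110.3))
c=[.526,-.160]
W=[p+(np.array([*c,.09])-p)*f for f in(.2,.4,.6,.8,1,1)]+[[*c,.06],[*c,.03],[*c,.025],[*c,.025]]
rows(W,[-.1,-.2,-.3]+[np.radians(az-110.3)]*7,1,s)
```

```text
{'t': 3.383, 'q': [-3.022, 22.509, 2.838, 107.272, -1.449, 50.298, 91.305], 'ee_pos': [0.589, -0.046, 0.26], 'tool_rot': [[-1.0, -0.014, -0.001], [-0.014, 1.0, 0.0], [0.001, 0.001, -1.0]], 'force': [-0.426, 0.822, -0.12], 'torque': [0.008, -0.03, 0.02], 'width': 0.093}
spin -0.34072492635395407
[[13, -23, 34, -0.1, 1], [26, -45, 68, -0.2, 1], [39, -68, 102, -0.3, 1], [51, -90, 136, -0.34, 1], [64, -113, 170, -0.34, 1], [64, -113, 170, -0.34, 1], [64, -113, 200, -0.34, 1], [64, -113, 230, -0.34, 1], [64, -113, 235, -0.34, 1], [64, -113, 235, -0.34, 1]]
```

>>> {"op": "send_rows", "data": {
  "moves": [
    [12,-21,31,-0.1,1],
    [25,-43,64,-0.2,1],
    [38,-65,98,-0.3,1],
    [50,-88,132,-0.34,1],
    [64,-113,165,-0.34,1],
    [64,-113,170,-0.34,1],
    [64,-113,190,-0.34,1],
    [64,-113,215,-0.34,1],
    [64,-113,232,-0.34,1],
    [64,-113,235,-0.34,1]
  ]
}}

```text
t: 4.22
ee_pos: [0.5268, -0.158, 0.0225]
tool_rot: [[-0.937, -0.349, -0.003], [-0.349, 0.937, 0.002], [0.002, 0.003, -1.0]]
force: [-1.0, 1.0, 0.1]
width: 0.0927
```

>>> {"op": "send_rows", "data": {
  "force": 30,
  "moves": [
    [0,0,0,0,1],
    [0,0,0,0,0.3],
    [0,0,0,0,0.3],
    [0,0,0,0,0.2],
    [0,0,0,0,0.2],
    [0,0,0,0,0.2],
    [0,0,0,0,0.2],
    [0,0,0,0,0.2]
  ]
}}

```text
t: 4.88
ee_pos: [0.5279, -0.1606, 0.0249]
tool_rot: [[-0.938, -0.347, 0.0], [-0.347, 0.938, -0.0], [-0.0, -0.0, -1.0]]
force: [0.0, 0.3, -0.4]
width: 0.051
```

Run:
```python
from h import *
s=st()
```

```text
{'t': 4.883, 'q': [12.232, 39.293, -1.762, 122.31, 3.539, 18.419, 117.798], 'ee_pos': [0.528, -0.161, 0.025], 'tool_rot': [[-0.938, -0.347, 0.0], [-0.347, 0.938, -0.0], [-0.0, -0.0, -1.0]], 'force': [0.025, 0.328, -0.409], 'torque': [0.078, 0.003, -0.009], 'width': 0.051}
```

>>> {"op": "send_rows", "data": {
  "force": 30,
  "moves": [
    [0,0,0,0,0.2],
    [0,0,0,0,0.2],
    [0,0,0,0,0.2],
    [0,0,0,0,0.2],
    [0,0,0,0,0.2],
    [0,0,0,0,0.2],
    [0,0,0,0,0.2]
  ]
}}

```text
t: 5.47
ee_pos: [0.5277, -0.1603, 0.0246]
tool_rot: [[-0.938, -0.347, -0.0], [-0.347, 0.938, 0.0], [0.0, 0.0, -1.0]]
force: [-1.2, 1.6, 1.7]
width: 0.0357
```

>>> {"op": "send_rows", "data": {
  "moves": [
    [0,0,-15,0,0.2],
    [0,0,-40,0,0.2],
    [0,0,-70,0,0.2],
    [0,0,-105,0,0.2],
    [0,0,-140,0,0.2],
    [0,0,-175,0,0.2],
    [0,0,-200,0,0.2]
  ]
}}

```text
t: 6.05
ee_pos: [0.528, -0.161, 0.2273]
tool_rot: [[-0.938, -0.346, 0.002], [-0.346, 0.938, -0.001], [-0.002, -0.001, -1.0]]
force: [0.7, -0.6, -4.5]
width: 0.0353
```

Run:
```python
from h import *
from fit import frame
s=st();p=np.array(s["ee_pos"]);h=np.load("head.npy");F=frame(h[3])
end=h[:3]+F@[-.038,0,.068]-[0,0,.011];top=end+[0,0,.035]
print("end",end,"top",top)
R=np.array(s["tool_rot"]);az=np.degrees(np.arctan2(R[1,1],R[0,1]));sp=np.radians(az-np.degrees(h[3]));print(sp)
W=np.linspace(p,top,9)[1:];rows(W,np.linspace(0,sp,9)[1:],.2,s)
```

```text
{'t': 6.05, 'q': [13.277, 21.869, -3.011, 113.921, 1.635, 44.129, 119.568], 'ee_pos': [0.528, -0.161, 0.227], 'tool_rot': [[-0.938, -0.346, 0.002], [-0.346, 0.938, -0.001], [-0.002, -0.001, -1.0]], 'force': [0.696, -0.588, -4.484], 'torque': [-0.017, -0.084, -0.035], 'width': 0.035}
end [0.56653967 0.10740793 0.13645907] top [0.56653967 0.10740793 0.17145907]
0.9872145566650418
[[-16, 30, 7, 0.12, 0.2], [-32, 60, 14, 0.25, 0.2], [-48, 89, 21, 0.37, 0.2], [-65, 119, 28, 0.49, 0.2], [-81, 149, 35, 0.62, 0.2], [-97, 179, 42, 0.74, 0.2], [-113, 209, 49, 0.86, 0.2], [-129, 239, 56, 0.99, 0.2]]
```

>>> {"op": "send_rows", "data": {
  "moves": [
    [-16,30,0,0.12,0.2],
    [-32,60,0,0.24,0.2],
    [-48,89,0,0.36,0.2],
    [-65,119,0,0.48,0.2],
    [-81,149,0,0.6,0.2],
    [-97,179,0,0.72,0.2],
    [-113,209,10,0.84,0.2],
    [-129,239,30,0.95,0.2],
    [-129,239,50,0.99,0.2],
    [-129,239,56,0.99,0.2]
  ]
}}

```text
t: 6.88
ee_pos: [0.5642, 0.111, 0.1656]
tool_rot: [[-0.806, 0.592, -0.004], [0.592, 0.806, -0.001], [0.003, -0.003, -1.0]]
force: [-1.5, 0.2, -4.4]
width: 0.0357
```

Run:
```python
from h import *
from fit import frame
h=np.load("head.npy");F=frame(h[3])
end=h[:3]+F@[-.038,0,.068]-[0,0,.011];
s=st();p=np.array(s["ee_pos"]);R=np.array(s["tool_rot"])
print(R.T@(end-p)*1e3,np.degrees(np.arctan2(R[1,1],R[0,1])))
d=snap("wrist","4");print(proj(d,p))
```

```text
{'t': 6.883, 'q': [-23.333, 28.225, 9.387, 114.793, -7.248, 37.751, 44.435], 'ee_pos': [0.564, 0.111, 0.166], 'tool_rot': [[-0.806, 0.592, -0.004], [0.592, 0.806, -0.001], [0.003, -0.003, -1.0]], 'force': [-1.55, 0.213, -4.368], 'torque': [-0.104, 0.137, -0.023], 'width': 0.036}
[-4.05808669 -1.47093169 29.11331768] 53.72105168920231
[320.9211722  299.54189189]
```

View pics/wrist4.png

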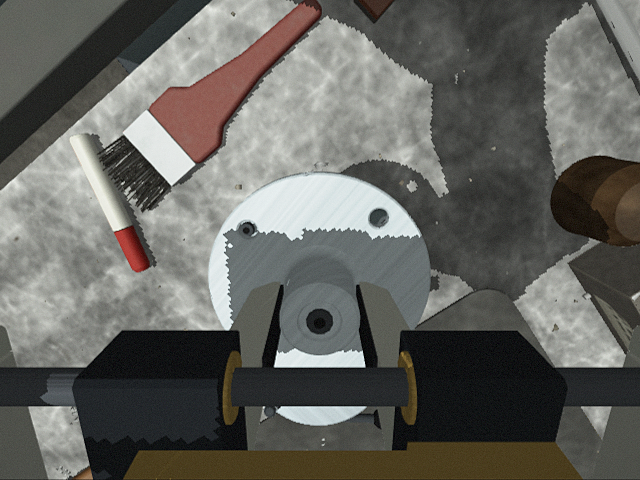

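The wrist view shows the cover held square, boss at (320,320) and two holes at (246,229) and (379,217). Next I lower its uphill side onto the pilot nose.

>>> {"op": "send_rows", "data": {
  "moves": [
    [0,0,2,0,0.2],
    [0,0,4,0,0.2],
    [0,0,6,0,0.2],
    [0,0,8,0,0.2],
    [0,0,10,0,0.2],
    [0,0,12,0,0.2],
    [0,0,14,0,0.2],
    [0,0,16,0,0.2],
    [0,0,18,0,0.2],
    [0,0,20,0,0.2]
  ]
}}

```text
t: 7.77
ee_pos: [0.5658, 0.1088, 0.1486]
tool_rot: [[-0.805, 0.593, -0.0], [0.593, 0.805, 0.0], [0.0, 0.0, -1.0]]
force: [-2.6, 2.3, 3.2]
width: 0.0355
```

>>> {"op": "send_rows", "data": {
  "moves": [
    [0,0,2,0,0.2],
    [0,0,4,0,0.2],
    [0,0,6,0,0.2],
    [0,0,8,0,0.2],
    [0,0,10,0,0.2],
    [0,0,12,0,0.2],
    [0,0,14,0,0.2],
    [0,0,15,0,0.2],
    [0,0,15,0,0.2]
  ]
}}

```text
t: 8.52
ee_pos: [0.5645, 0.1095, 0.1332]
tool_rot: [[-0.805, 0.593, -0.003], [0.593, 0.805, 0.001], [0.002, -0.001, -1.0]]
force: [-6.2, 6.1, 4.0]
width: 0.0356
```

Run:
```python
from h import *
from fit import frame
h=np.load("head.npy");F=frame(h[3])
end=h[:3]+F@[-.038,0,.068]-[0,0,.011];
s=st();p=np.array(s["ee_pos"]);R=np.array(s["tool_rot"])
print(R.T@(end-p)*1e3)
d=snap("wrist","5")
```

```text
{'t': 8.517, 'q': [-22.447, 30.772, 8.495, 116.295, -7.992, 33.598, 45.191], 'ee_pos': [0.565, 0.109, 0.133], 'tool_rot': [[-0.805, 0.593, -0.003], [0.593, 0.805, 0.001], [0.002, -0.001, -1.0]], 'force': [-6.221, 6.051, 3.984], 'torque': [1.285, 1.355, 0.054], 'width': 0.036}
[-2.84767565 -0.46452007 -3.31239968]
```

View pics/wrist5.png

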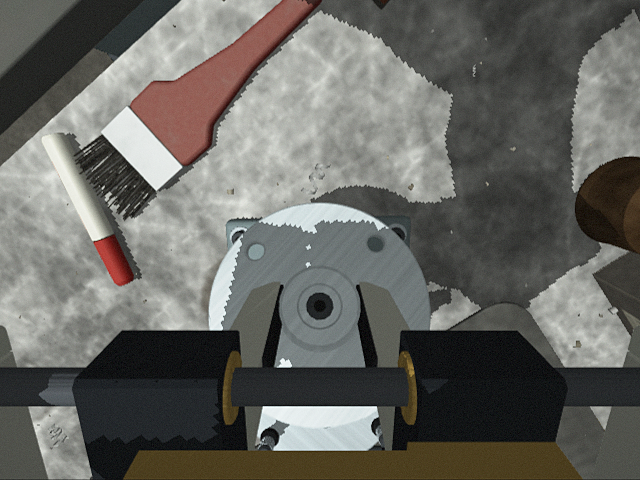

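The cover has tilted in the fingers: boss top at (319,306), flange top edge at (318,203), holes at (256,251) and (376,244). I'll fit its tilt.

```bash
cat > cov.py <<'E'
from h import *
from fit import *
def fitc(d,boss,h1,h2,s,rim=None):
    az=np.arctan2(s["tool_rot"][1][1],s["tool_rot"][0][1])
    hole=[proj,]
    def g(p):
        F=frame(az,p[3]);o=p[:3];r=[proj(d,o+F@[0,0,.047])-boss,proj(d,o+F@A(p[4],.048,.008))-h1,proj(d,o+F@A(p[4]-np.pi/2,.048,.008))-h2]
        if rim is not None:
            v=[proj(d,o+F@A(t,.06,z))[1] for t in np.linspace(2.6,3.7,40) for z in(0,.008)];r.append([min(v)-rim])
        return np.concatenate(r+[[1e3*(np.linalg.norm(F[:,1]@(o-s["ee_pos"])))/1]])
    b=min((least_squares(g,[*(np.array(s["ee_pos"])-[0,0,.02]),.3,a]) for a in(3,3.5,4,4.5)),key=lambda f:f.cost)
    return b.x,b.cost,az
if __name__=="__main__":
    s=manip.get_state();d=load("wrist5")
    x,c,az=fitc(d,(319,306),(256,251),(376,244),s,203);print(np.round(x[:3],4),"tilt",np.degrees(x[3]),"spin",np.degrees(x[4])%90,c)
    h=np.load("head.npy");F=frame(h[3]);print("in head",F.T@(x[:3]-h[:3])*1e3, "az",np.degrees(az),"stud",np.degrees(h[4])%90)
    print("tcp in cover",frame(az,x[3]).T@(np.array(s["ee_pos"])-x[:3])*1e3)
E
python3 cov.py
```

```text
[0.5774 0.0991 0.1112] tilt 29.023027691505707 spin 48.2956685839427 0.4071755776344657
in head [-40.89785183  -0.28739008  29.36359964] az 53.642455205982266 stud 50.57782048540267
tcp in cover [-3.83564041  0.70941346 27.24360931]
```

>>> {"op": "send_rows", "data": {
  "moves": [
    [1,0,-3,0,0.2],
    [2.5,0,-6,0,0.2],
    [-5,0,-9.5,0,0.2],
    [-12,0,-13,0,0.2],
    [-20,0,-16.5,0,0.2],
    [-28,0,-20,0,0.2],
    [-34.5,0,-23,0,0.2],
    [-34.5,0,-23,0,0.2],
    [-34.5,0,-23,0,0.2]
  ]
}}

```text
t: 9.32
ee_pos: [0.594, 0.0873, 0.1567]
tool_rot: [[-0.804, 0.595, 0.0], [0.595, 0.804, -0.0], [-0.0, 0.0, -1.0]]
force: [-0.5, -0.1, -3.5]
width: 0.036
```

Run:
```python
from h import *
s=st();snap("wrist","6");d=snap("side","6")
c=proj(d,(.61,.075,.13)).astype(int);print(c)
x0,y0=c[0]-60,c[1]-70
a=cv2.resize(d["pixels"][y0:y0+120,x0:x0+120],(480,480),interpolation=cv2.INTER_CUBIC)
w=load("wrist6")["pixels"][180:460,180:460];w=cv2.resize(w,(480,480))
cv2.imwrite("pics/c6.png",cv2.resize(np.hstack([a,w]),(800,400)));print(x0,y0)
```

```text
{'t': 9.317, 'q': [-19.97, 30.323, 9.049, 112.134, -7.389, 38.069, 47.202], 'ee_pos': [0.594, 0.087, 0.157], 'tool_rot': [[-0.804, 0.595, 0.0], [0.595, 0.804, -0.0], [-0.0, 0.0, -1.0]], 'force': [-0.454, -0.095, -3.497], 'torque': [0.001, 0.11, 0.036], 'width': 0.036}
[286 253]
226 183
```

View pics/c6.png

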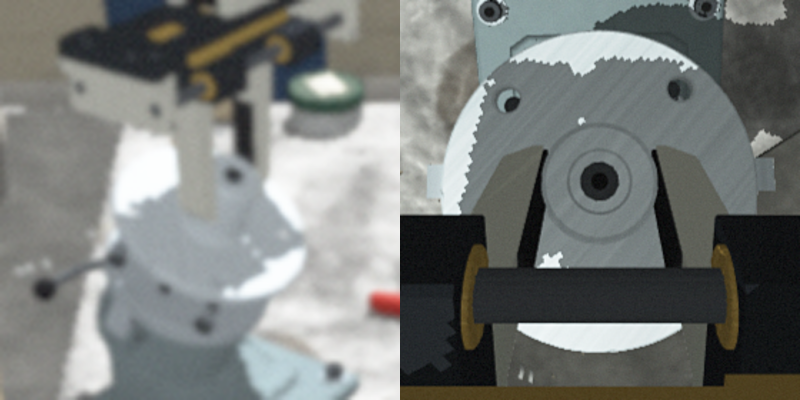

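The view shows the cover tilted parallel to the seat above the pilot. The stud ends show through both front holes, at (255,250) and (376,242) in wrist pixels. I'll check it numerically before inserting.

Run:
```python
from cov import *
s=manip.get_state();d=load("wrist6")
x,c,az=fitc(d,(319.3,306.7),(255.6,250),(376,242.3),s,201);print("tilt",np.degrees(x[3]),"spin",np.degrees(x[4])%90,c)
h=np.load("head.npy");F=frame(h[3]);print("in head",F.T@(x[:3]-h[:3])*1e3)
for k in range(4): print(np.degrees(h[4]+k*np.pi/2)%360,proj(d,h[:3]+F@A(h[4]+k*np.pi/2,.048,.022)))
```

```text
tilt 27.785315169964015 spin 48.546911009889044 0.4184460873679362
in head [ 1.72726425 -0.57950431 35.26758428]
230.57782048540267 [260.02523549 253.32546132]
320.57782048540264 [269.03140638 367.59393169]
50.57782048540264 [383.53905095 355.61773266]
140.57782048540264 [369.80230129 242.30373681]
```

>>> {"op": "send_rows", "data": {
  "moves": [
    [1,0.5,2,0,0.2],
    [0.2,0.5,3.5,0,0.2],
    [-0.5,0.5,5,0,0.2],
    [-1.2,0.5,6.5,0,0.2],
    [-2,0.5,8,0,0.2],
    [-2.6,0.5,9.5,0,0.2],
    [-3.3,0.5,11,0,0.2],
    [-3.6,0.5,11.6,0,0.2],
    [-3.6,0.5,11.6,0,0.2]
  ]
}}

```text
t: 10.17
ee_pos: [0.597, 0.086, 0.1449]
tool_rot: [[-0.805, 0.594, 0.0], [0.594, 0.805, -0.0], [-0.0, -0.0, -1.0]]
force: [0.2, -0.3, -3.4]
width: 0.0356
```

>>> {"op": "send_rows", "data": {
  "moves": [
    [-0.4,0,1,0,0.2],
    [-0.8,0,2,0,0.2],
    [-1.3,0,3,0,0.2],
    [-1.7,0,4,0,0.2],
    [-2.1,0,4.5,0,0.2],
    [-2.1,0,4.5,0,0.2]
  ]
}}

```text
t: 10.67
ee_pos: [0.5988, 0.0845, 0.1405]
tool_rot: [[-0.804, 0.594, 0.0], [0.594, 0.804, -0.0], [-0.001, -0.0, -1.0]]
force: [0.8, -2.1, -2.2]
width: 0.0356
```

```bash
cat > chk.py <<'E'
from cov import *
s=st();h=np.load("head.npy");F=frame(h[3])
print("tcp in head",F.T@(np.array(s["ee_pos"])-h[:3])*1e3,"force in head",F.T@s["force"])
E
python3 chk.py
```

```text
{'t': 10.667, 'q': [-19.317, 31.801, 8.689, 112.275, -7.66, 36.446, 47.817], 'ee_pos': [0.599, 0.085, 0.141], 'tool_rot': [[-0.804, 0.594, 0.0], [0.594, 0.804, -0.0], [-0.001, -0.0, -1.0]], 'force': [0.781, -2.133, -2.157], 'torque': [-0.598, -0.254, 0.034], 'width': 0.036}
tcp in head [-5.10880007  0.63130747 45.00494909] force in head [ 0.80303573 -1.25630093 -2.75419314]
```

>>> {"op": "send_rows", "data": {
  "force": 50,
  "moves": [
    [-0.4,0,1,0,0.2],
    [-0.8,0,2,0,0.2],
    [-1.3,0,3,0,0.2],
    [-1.7,0,4,0,0.2],
    [-2.1,0,4.5,0,0.2],
    [-2.1,0,4.5,0,0.2]
  ]
}}

```text
t: 11.17
ee_pos: [0.6003, 0.0832, 0.1362]
tool_rot: [[-0.804, 0.594, 0.0], [0.594, 0.804, -0.0], [-0.0, -0.0, -1.0]]
force: [-0.6, -4.6, 3.7]
width: 0.0356
```

```bash
python3 chk.py
```

```text
{'t': 11.167, 'q': [-19.08, 32.208, 8.584, 112.268, -7.736, 36.059, 48.027], 'ee_pos': [0.6, 0.083, 0.136], 'tool_rot': [[-0.804, 0.594, 0.0], [0.594, 0.804, -0.0], [-0.0, -0.0, -1.0]], 'force': [-0.561, -4.566, 3.679], 'torque': [-1.165, 0.099, 0.148], 'width': 0.036}
tcp in head [-5.14727268  0.49615297 40.30854463] force in head [ 3.5956364  -4.01169432  2.38307711]
```

>>> {"op": "send_rows", "data": {
  "moves": [
    [-0.8,-0.5,0.5,0,0.2],
    [-1.3,-1,1.5,0,0.2],
    [-1.7,-1,2.5,0,0.2],
    [-2.1,-1,3.5,0,0.2],
    [-2.5,-1,4.5,0,0.2],
    [-3.0,-1,5.4,0,0.2],
    [-3.0,-1,5.4,0,0.2]
  ]
}}

```text
t: 11.75
ee_pos: [0.6026, 0.0815, 0.1307]
tool_rot: [[-0.805, 0.594, 0.001], [0.594, 0.805, 0.001], [-0.001, 0.001, -1.0]]
force: [1.9, -2.1, 0.3]
width: 0.0357
```

```bash
python3 chk.py
```

```text
{'t': 11.75, 'q': [-18.71, 32.728, 8.403, 112.264, -7.851, 35.466, 48.356], 'ee_pos': [0.603, 0.081, 0.131], 'tool_rot': [[-0.805, 0.594, 0.001], [0.594, 0.805, 0.001], [-0.001, 0.001, -1.0]], 'force': [1.883, -2.064, 0.347], 'torque': [-0.469, -0.53, 0.128], 'width': 0.036}
tcp in head [-4.79571083  0.4752337  34.04349785] force in head [ 2.62948655 -0.54886999 -0.84282314]
```

>>> {"op": "send_rows", "data": {
  "moves": [
    [-0.8,0,1,0,0.2],
    [-1.2,0,2,0,0.2],
    [-1.7,0,3,0,0.2],
    [-2.1,0,4,0,0.2],
    [-2.5,0,4.8,0,0.2],
    [-2.5,0,4.8,0,0.2]
  ]
}}

```text
t: 12.25
ee_pos: [0.6048, 0.0799, 0.1261]
tool_rot: [[-0.805, 0.594, 0.001], [0.594, 0.805, 0.0], [-0.001, 0.001, -1.0]]
force: [4.0, -1.0, 3.0]
width: 0.0354
```

```bash
python3 chk.py
python3 - <<'E'
from h import *
d=snap("wrist","7");e=snap("side","7")
a=cv2.resize(e["pixels"][183:303,226:346],(480,480),interpolation=cv2.INTER_CUBIC)
w=cv2.resize(d["pixels"][180:460,180:460],(480,480))
cv2.imwrite("pics/c7.png",cv2.resize(np.hstack([a,w]),(800,400)))
E
```

```text
{'t': 12.25, 'q': [-18.428, 33.196, 8.289, 112.191, -7.918, 35.062, 48.595], 'ee_pos': [0.605, 0.08, 0.126], 'tool_rot': [[-0.805, 0.594, 0.001], [0.594, 0.805, 0.0], [-0.001, 0.001, -1.0]], 'force': [4.027, -0.997, 2.967], 'torque': [-0.009, -0.763, 0.104], 'width': 0.035}
tcp in head [-4.31875057  0.50340884 28.69033036] force in head [4.72996018 1.58120985 1.06857807]
```

View pics/c7.png

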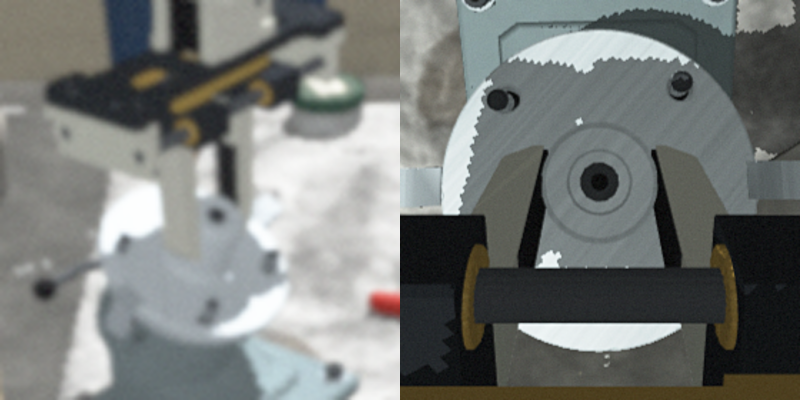

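The studs now stand through the holes and both keepers sit at the rim on either side (wrist crop (415,185) and (780,180)). I'll keep pushing home.

>>> {"op": "send_rows", "data": {
  "force": 60,
  "moves": [
    [-1,0,0.8,0,0.2],
    [-1.4,0,1.8,0,0.2],
    [-1.8,0,2.7,0,0.2],
    [-2.2,0,3.6,0,0.2],
    [-2.2,0,3.6,0,0.2]
  ]
}}

```text
t: 12.77
ee_pos: [0.6061, 0.0786, 0.1247]
tool_rot: [[-0.805, 0.594, 0.001], [0.594, 0.805, 0.001], [-0.0, 0.002, -1.0]]
force: [-4.2, -1.6, 27.8]
width: 0.0353
```

```bash
python3 chk.py
```

```text
{'t': 12.767, 'q': [-18.205, 33.355, 8.218, 112.102, -7.971, 34.982, 48.793], 'ee_pos': [0.606, 0.079, 0.125], 'tool_rot': [[-0.805, 0.594, 0.001], [0.594, 0.805, 0.001], [-0.0, 0.002, -1.0]], 'force': [-4.214, -1.64, 27.806], 'torque': [0.203, 1.094, 0.24], 'width': 0.035}
tcp in head [-3.24316294  0.19436246 26.72325011] force in head [ 9.55314256 -3.81679935 26.22568306]
```

>>> {"op": "send_rows", "data": {
  "moves": [
    [-0.6,0,0.9,0,0.2],
    [-1.2,0,1.8,0,0.2],
    [-1.2,0,1.8,0,0.2],
    [-1.2,0,1.8,0,0.2]
  ]
}}

```text
t: 13.1
ee_pos: [0.6062, 0.0785, 0.1246]
tool_rot: [[-0.805, 0.594, 0.001], [0.594, 0.805, 0.002], [0.001, 0.002, -1.0]]
force: [-11.7, 0.4, 47.8]
width: 0.0351
```

```bash
python3 chk.py
python3 - <<'E'
from h import *
d=snap("wrist","8");e=snap("side","8")
a=cv2.resize(e["pixels"][183:303,226:346],(480,480),interpolation=cv2.INTER_CUBIC)
w=cv2.resize(d["pixels"][180:460,180:460],(480,480))
cv2.imwrite("pics/c8.png",cv2.resize(np.hstack([a,w]),(800,400)))
E
```

```text
{'t': 13.1, 'q': [-18.104, 33.379, 8.148, 112.065, -8.023, 35.027, 48.887], 'ee_pos': [0.606, 0.078, 0.125], 'tool_rot': [[-0.805, 0.594, 0.001], [0.594, 0.805, 0.002], [0.001, 0.002, -1.0]], 'force': [-11.683, 0.397, 47.789], 'torque': [0.439, 2.894, 0.208], 'width': 0.035}
tcp in head [-3.17642192  0.15381771 26.53318922] force in head [11.45020563 -6.59737682 47.3899391 ]
```

View pics/c8.png

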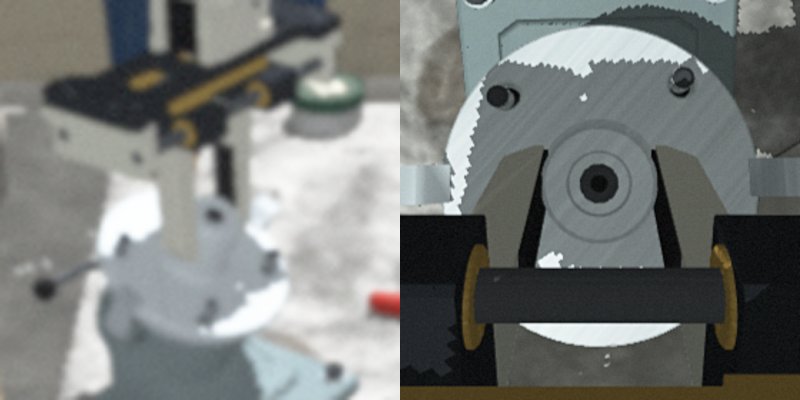

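Hard stop at 26.5 mm with 47 N, and both hooks now lie over the rim (435,183 and 760,178). Now the pull test, in steps.

>>> {"op": "send_rows", "data": {
  "moves": [
    [0.6,0,-1,0,0.2],
    [1.1,0,-2,0,0.2],
    [1.5,0,-3,0,0.2],
    [1.9,0,-4,0,0.2],
    [1.9,0,-4.3,0,0.2],
    [1.9,0,-4.3,0,0.2]
  ]
}}

```text
t: 13.7
ee_pos: [0.6054, 0.0789, 0.125]
tool_rot: [[-0.805, 0.594, 0.0], [0.594, 0.805, 0.0], [-0.0, 0.0, -1.0]]
force: [3.0, -0.7, 6.9]
width: 0.0352
```

```bash
python3 chk.py
```

```text
{'t': 13.7, 'q': [-18.305, 33.327, 8.266, 112.127, -7.919, 35.05, 48.699], 'ee_pos': [0.605, 0.079, 0.125], 'tool_rot': [[-0.805, 0.594, 0.0], [0.594, 0.805, 0.0], [-0.0, 0.0, -1.0]], 'force': [2.996, -0.678, 6.874], 'torque': [0.01, -0.447, 0.158], 'width': 0.035}
tcp in head [-3.79542753  0.06972785 27.23104206] force in head [5.45719764 1.22798319 5.04010119]
```

>>> {"op": "send_rows", "data": {
  "moves": [
    [0.2,0,-0.8,0,0.2],
    [0.5,0,-1.6,0,0.2],
    [0.8,0,-2.4,0,0.2],
    [0.8,0,-2.4,0,0.2],
    [0.8,0,-2.4,0,0.2]
  ]
}}

```text
t: 14.12
ee_pos: [0.6048, 0.0791, 0.1259]
tool_rot: [[-0.805, 0.594, -0.0], [0.594, 0.805, -0.001], [-0.0, -0.0, -1.0]]
force: [7.4, -0.7, -9.1]
width: 0.035
```

```bash
python3 chk.py
```

```text
{'t': 14.117, 'q': [-18.397, 33.233, 8.327, 112.141, -7.869, 35.171, 48.622], 'ee_pos': [0.605, 0.079, 0.126], 'tool_rot': [[-0.805, 0.594, -0.0], [0.594, 0.805, -0.001], [-0.0, -0.0, -1.0]], 'force': [7.369, -0.677, -9.097], 'torque': [0.232, -1.723, 0.311], 'width': 0.035}
tcp in head [-3.92400325 -0.17228416 28.36006701] force in head [  1.90108241   3.81762493 -10.92350962]
```

>>> {"op": "send_rows", "data": {
  "moves": [
    [0.2,0,-0.4,0,0.2],
    [0.3,0,-0.7,0,0.2],
    [0.3,0,-0.7,0,0.2],
    [0.3,0,-0.7,0,0.2]
  ]
}}

```text
t: 14.45
ee_pos: [0.6048, 0.079, 0.126]
tool_rot: [[-0.805, 0.594, 0.0], [0.594, 0.805, -0.001], [-0.001, -0.001, -1.0]]
force: [9.3, -1.1, -15.9]
width: 0.0356
```

```bash
python3 chk.py
```

```text
{'t': 14.45, 'q': [-18.425, 33.223, 8.352, 112.144, -7.849, 35.176, 48.595], 'ee_pos': [0.605, 0.079, 0.126], 'tool_rot': [[-0.805, 0.594, 0.0], [0.594, 0.805, -0.001], [-0.001, -0.001, -1.0]], 'force': [9.287, -1.11, -15.882], 'torque': [0.188, -2.213, 0.35], 'width': 0.036}
tcp in head [-3.88173608 -0.20061237 28.46090792] force in head [  0.66647241   4.60488766 -17.83469326]
```

The keepers hold: the last extra 7 N moved the cover only 0.1 mm. I'll relax the pull, release a little and back off along the axis.

>>> {"op": "send_rows", "data": {
  "moves": [
    [-0.3,0,0.9,0,0.2],
    [-0.6,0,1.8,0,0.2],
    [-0.8,0,2.3,0,0.2],
    [-0.8,0,2.3,0,0.3],
    [-0.8,0,2.3,0,0.5],
    [-0.8,0,2.3,0,0.52],
    [-0.8,0,2.3,0,0.52],
    [-0.8,0,2.3,0,0.52],
    [-0.8,0,2.3,0,0.52],
    [-0.8,0,2.3,0,0.52]
  ]
}}

```text
t: 15.28
ee_pos: [0.6047, 0.0788, 0.1255]
tool_rot: [[-0.805, 0.594, -0.001], [0.594, 0.805, -0.0], [0.0, -0.0, -1.0]]
force: [0.5, 0.1, -0.1]
width: 0.0484
```

```bash
python3 chk.py
```

```text
{'t': 15.283, 'q': [-18.336, 33.263, 8.292, 112.161, -7.903, 35.138, 48.662], 'ee_pos': [0.605, 0.079, 0.125], 'tool_rot': [[-0.805, 0.594, -0.001], [0.594, 0.805, -0.0], [0.0, -0.0, -1.0]], 'force': [0.532, 0.079, -0.132], 'torque': [-0.031, 0.008, -0.033], 'width': 0.048}
tcp in head [-4.08212074 -0.4349346  27.95187996] force in head [ 0.2902835   0.37908153 -0.281177  ]
```

>>> {"op": "send_rows", "data": {
  "moves": [
    [2,0,-5,0,0.52],
    [6,0,-13,0,0.52],
    [11,0,-24,0,0.52],
    [17,0,-40,0,0.52],
    [25,0,-65,0,0.52],
    [38,0,-95,0,0.52],
    [60,0,-120,0,0.52],
    [85,0,-130,0,0.52],
    [85,0,-130,0,0.52],
    [85,0,-130,0,0.52]
  ]
}}

```text
t: 16.12
ee_pos: [0.536, 0.1306, 0.2575]
tool_rot: [[-0.806, 0.592, 0.002], [0.592, 0.806, 0.002], [-0.001, 0.003, -1.0]]
force: [-0.1, -0.0, -0.8]
width: 0.048
```

```bash
python3 chk.py
python3 - <<'E'
from h import *
from fit import frame
h=np.load("head.npy");d=snap("wrist","9");e=snap("side","9")
u=proj(d,h[:3]).astype(int);print(u);x0,y0=np.clip(u-100,0,[440,280])
a=cv2.resize(e["pixels"][190:310,226:346],(400,400),interpolation=cv2.INTER_CUBIC)
cv2.imwrite("pics/c9.png",np.hstack([a,cv2.resize(d["pixels"][y0:y0+200,x0:x0+200],(400,400),interpolation=cv2.INTER_CUBIC)]));print(x0,y0)
F=frame(h[3]);print("expected boss top",proj(d,h[:3]+F@[0,0,.047]))
E
```

```text
{'t': 16.117, 'q': [-27.57, 19.91, 10.757, 112.657, -4.986, 47.703, 39.627], 'ee_pos': [0.536, 0.131, 0.257], 'tool_rot': [[-0.806, 0.592, 0.002], [0.592, 0.806, 0.002], [-0.001, 0.003, -1.0]], 'force': [-0.061, -0.01, -0.796], 'torque': [-0.039, -0.02, -0.039], 'width': 0.048}
tcp in head [-26.28986896   0.58686013 183.93840876] force in head [-0.37565566 -0.04450648 -0.70345095]
[319 322]
219 222
expected boss top [319.14747946 327.00634926]
```

View pics/c9.png

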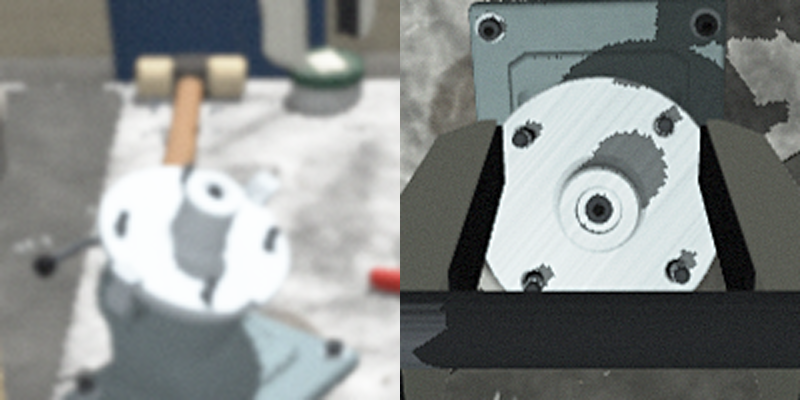

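The cover sits mounted with all four studs through. Its boss top is at (318.5,327), against (319.1,327) expected for a seated cover. Handing in.

```bash
python3 -c "
from rig import manip
s=manip.get_state();print(s['t'],s['force']);print(manip.job_done())"
```

```text
16.2167 [ 0.60742148 -0.42925273 -0.65648999]
the job is handed in; nothing more can be done
None
```

The cover is mounted on the stand, pull-tested and released, and I handed the job in at 16.2 s. No verdict was reported.

**How it was done:**
- The moves cannot tilt the tool. I gripped the boss with the jaw axis set so the holes would match the stud angle measured in the images.
- I tilted the cover about 25–29° in the fingers by pressing its uphill side on the pilot nose, then slid it over the pilot.
- The studs entered the holes without any turning search.

**Last checks:**
- **Seating:** it stopped hard under about 47 N of axial push, with both hooks over the rim in the picture.
- **Pull test:** the cover moved about 2 mm out, roughly the keepers' play, and then held. The sensor read about 18 N outward, or about 14 N without the cover's weight, so the pull was somewhat more than the 10 N asked. The last 7 N moved it only 0.1 mm.
- **After release:** the boss top is within 1 pixel of where a seated cover should be, and all four studs are through. In the last picture the gripper hid the keepers. The force reading is near zero, and I touched none of the other things on the bench.

**Disagreements:**
- The image fit before insertion put the tilt 3–4° too steep and the hole angle about 2° off the studs. The pilot and studs took that up.
- During the pull there was also a side force of about 4.6 N towards the left keeper.

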